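# Set up the finger-prick test station

### The job

Get the finger-prick test station ready: stand the slim capillary vial, the stout test-strip vial, the small carton and the large carton each in the grey holder whose recess matches its shape and size, seated flat on the recess floor, vials upright and cartons lying flat as they are now, lengthwise in the recess. Leave the timer and the tally counter where they are.

Things in the scene. Friction and masses are not known exactly. Their poses are not given: they have to be found in the camera images.
- capillary_vial: Slim upright round vial of glass capillaries with a blue cap, 24 mm diameter, 77 mm tall (clear body 22 mm wide below, cap from 66 mm up). Loose, 0.03 kg. Origin: centre of its underside, z up.
- strip_vial: Stout white upright round test-strip vial, body 41 mm diameter, 106 mm tall, its closed flip lid 43 mm diameter from 96 mm up with a small hinge at its own +x side (48 mm over the hinge). The lid does not open; grip it high (85 to 90 mm up), so that it does not jam between the finger links. Loose, 0.045 kg. Origin: centre of its underside, z up.
- small_carton: Small white printed carton lying flat, 30 (its x) x 56 (its y) x 26 (its z, up) mm. Loose, 0.05 kg. Origin: centre of its underside.
- large_carton: Larger blue and white printed carton lying flat, 45 (its x) x 75 (its y) x 40 (its z, up) mm. Loose, 0.05 kg. Origin: centre of its underside.
- holder_small_round: Holder: mid-grey moulded block fixed to the worktop, 64 x 64 mm outside, 12 mm high, with one round, 40 mm wide recess 6 mm deep (recess floor 6 mm, rim 12 mm above the worktop; rim edge bevelled 2 mm). Origin: centre of its underside, below the centre of the recess; z up.
- holder_large_round: Holder: mid-grey moulded block fixed to the worktop, 82 x 82 mm outside, 12 mm high, with one round, 59 mm wide recess 6 mm deep (recess floor 6 mm, rim 12 mm above the worktop; rim edge bevelled 2 mm). Origin: centre of its underside, below the centre of the recess; z up.
- holder_small_oblong: Holder: mid-grey moulded block fixed to the worktop, 64 x 90 mm outside, 12 mm high, with one rectangular, 46 x 72 mm recess 6 mm deep (recess floor 6 mm, rim 12 mm above the worktop; rim edge bevelled 2 mm). Origin: centre of its underside, below the centre of the recess; its x along the short side of the recess, y along the long side, z up.
- holder_large_oblong: Holder: mid-grey moulded block fixed to the worktop, 80 x 110 mm outside, 12 mm high, with one rectangular, 61 x 91 mm recess 6 mm deep (recess floor 6 mm, rim 12 mm above the worktop; rim edge bevelled 2 mm). Origin: centre of its underside, below the centre of the recess; its x along the short side of the recess, y along the long side, z up.
- timer: Bystander: flat white-grey digital timer, 66 x 62 x 19 mm, loose, not to be moved. Origin: centre of its underside. It lies in front of a tall fixed microscope that fills x > 0.47 m for y from -0.13 to 0.08: carry things past in front of it (x about 0.34), and move outward only once beyond it. The goods start to its right (y < 0), the holders stand to its left.
- tally_counter: Bystander: flat round grey metal tally counter with a finger ring, 53 x 83 x 22 mm, loose on the worktop at the right, not to be moved. Origin: centre of its underside.

How it is judged:
At the end, for the whole second after the job is handed in: Each thing is in its matching holder: within 14 mm of the recess centre, underside 3 to 9 mm above the worktop (on the recess floor), upright within 0.12 rad, cartons lengthwise within 0.4 rad, at rest (under 0.02 m/s); timer and tally counter within 20 mm of their start (horizontal distance between capillary_vial and holder_small_round below 0.014 m and z of capillary_vial in the frame of holder_small_round between 0.003 and 0.009 m and angle between each of capillary_vial, strip_vial, small_carton, large_carton's own z axis and vertical below 0.12 rad and linear speed of each of capillary_vial, strip_vial, small_carton, large_carton below 0.02 m/s and horizontal distance between strip_vial and holder_large_round below 0.014 m and z of strip_vial in the frame of holder_large_round between 0.003 and 0.009 m and horizontal distance between small_carton and holder_small_oblong below 0.014 m and z of small_carton in the frame of holder_small_oblong between 0.003 and 0.009 m and angle between the y axis of small_carton and the y axis of holder_small_oblong, either way round below 0.4 rad and horizontal distance between large_carton and holder_large_oblong below 0.014 m and z of large_carton in the frame of holder_large_oblong between 0.003 and 0.009 m and angle between the y axis of large_carton and the y axis of holder_large_oblong, either way round below 0.4 rad and distance of each of timer, tally_counter from where it was at the start of the episode below 0.02 m); the robot touches nothing.
It fails at once if the timer is pushed away from its place (more than 20 mm) (distance of timer from where it was at the start of the episode above 0.02 m).
It fails at once if the tally counter is pushed away from its place (more than 20 mm) (distance of tally_counter from where it was at the start of the episode above 0.02 m).
It also fails if it takes over 144 s, if anything falls off the work surface, if the arm or the gripper's body presses on something with over 40 N, if the wrist force passes 120 N, or if a joint passes its speed limit or range.

### The arm

A 7-joint arm with a two-finger parallel gripper is mounted at the origin on a cart in front of the work surface, level with it; the furniture and walls round the work are solid. World frame = base frame: x ahead of the robot, y to its left, z up, the work surface at z = 0. Lengths are in m, angles in rad, forces in N, time in s.
With the tool pointing down it reaches from about 0.35 to 0.9 m from the base axis. Payload 19.9 kg.
Tool frame: the origin (TCP) lies at the very end of the fingers, on their centre line; the grasp point (between the pads) lies 19 mm behind it; z points along the fingers, y is the line along which they close (so a half turn about z gives the same grasp; the last joint's range is limited). The gripper opens to 85 mm and grips with 20 to 120 N. Pads are 22 mm wide; open, the fingers measure 114 mm over their backs; the gripper's body (76 mm by 85 mm) begins 54 mm behind the grasp point. The pads swing forward as they close: fully open they stand 13 mm farther back than shut.
Start: joints at [1.244, 0.417, -0.01, 1.614, 0.005, 1.111, -0.053], TCP at [0.176, -0.6, 0.231] pointing down, gripper open.
Joint ranges: [-2.81, 2.81], [-0.39, 2.02], [-1.27, 1.25], [0.06, 2.57], [-1.19, 4.33], [0.19, 2], [-2.82, 2.82]. Speed limits (rad/s): [1.89, 1.89, 2.39, 2.39, 3.01, 3.01, 3.01].

### API

Orientations are given as [roll, pitch, yaw] about the fixed x, y, z axes, in that order (R = Rz(yaw) Ry(pitch) Rx(roll)).
In Python, from station import state, capture, camera_info, close_job, boxes_of, regions_of gives the robot as it stands.
- The arm moves only by the tool step_hand, called after ">>>" as name(argument=value, ...) on one line, values as JSON. Schema: {"type":"object","properties":{"plan":{"type":"array","items":{"type":"object","properties":{"d":{"type":"array","items":{"type":"number"},"minItems":3,"maxItems":3},"yaw":{"type":"number"}},"additionalProperties":false},"minItems":1,"maxItems":10},"jaw":{"type":"number"},"force":{"type":"number"},"only":{"type":"string"},"quiet":{"type":"boolean"},"lines":{"type":"string"}},"required":["plan"],"additionalProperties":false}. plan is a list of rows, 1 to 10 of them, each an object with the fields d (a list: dx, dy, dz in m), yaw (a turn about the tool's z in rad); a field left out counts as zero; each row is the pose to reach, as a shift and turn from the pose commanded when the call began, along the tool's axes at that moment; what a row does not reach only later rows make up. A row lasts 1/10 s, in which the tool goes at most 0.05 m and 0.15 rad, less where a joint would pass 70% of its speed; a pose out of reach is approached as far as the arm can. jaw is the finger opening in m, set as the call begins (left out keeps the last). The fingers move at their own pace and stop on an object; force is the grip in N (left out, the last holds). Time passes only in rows, so rows that do not move let the fingers close. The tool returns the time, the measured TCP pose, the force, the opening and the grip force at its end. only (a regular expression) keeps the lines of the reply that match it, lines (a string "A,B") keeps lines A to B, and quiet returns only ok. Input that does not fit is refused with a message, and nothing moves.
- state(): the state, without advancing time (a new reading comes with each control period).
- capture(name): name is "scene" or "top"; returns (picture, depth): 400x640x3 uint8, blue, green, red; 400x640 float32, m along the optical axis (not along the pixel's ray), 0 where there is no reading.
- camera_info(name): a dict with "K" (3x3 intrinsics, pixels), "R" (3x3) and "t" (3): a world point X has camera coordinates R X + t. Camera axes: x right, y down, z forward; pixel columns grow to the right and rows downward; lengths in m; the calibration is good to about 2 mm. A picture is of the moment at which its call begins. camera_info takes no time and is no camera call.
- close_job(): hands the job in; it is judged then, once.
Trained networks look in the newest picture that a camera, given by its name, has taken for a name from the list of things; names that differ only in an ending like _2 or _b are one class to them, and where a whole thing is asked for, a point or a joint stands for the part that bears it (a point fixed in the world has none). Each returns a list of dicts, best first, with "score" (0 to 1); they miss things now and then, are a little off and sometimes report something else, mostly with a low value. They report only what shows in the picture. A call takes as long as a camera call.
- boxes_of(camera, query): "xy" ([column, row] in pixels, amid what is visible of it).
- regions_of(camera, query): "mask" (400x640 bool, what is visible of it) and "xy" ([column, row] in pixels, amid what is visible of it).
The state is a dict: "t": time; "qpos": joint angles; "dq": joint speeds; "tau": joint torques, N m; "tool_pos": TCP position; "ee_rot": TCP orientation; "contact_force": force on the tool from outside, world axes, zero at the start; "ft_torque": the same for the moment, N m; "grip_width": finger opening in m; "grip_force": force on a finger pad.
Only numpy, scipy, OpenCV 4.12 (cv2) and the standard library are available. Lean on these libraries where they do the work, as an engineer would, in place of code of your own. Each camera call takes 0.05 s, during which the arm holds its last target. There are 200 camera calls.

## Working session

There is one attempt and no reset: what is moved stays moved. The work goes in short steps, Python scripts to look and compute and a tool call to move; the robot and the scene stay as the last step left them, time stands still between calls to the robot, and variables do not carry over. Pictures are saved under pics/ and viewed, at most 14 in all, crops included, and the job is handed in when it is done.

```bash
mkdir -p pics; ls; cat > h.py <<'E'
import numpy as np,cv2
from station import *
def pts(cam,depth,mask):
    c=camera_info(cam);K,R,t=map(np.array,(c["K"],c["R"],c["t"]))
    v,u=np.nonzero(mask&(depth>0));d=depth[v,u]
    P=np.stack([(u-K[0,2])/K[0,0]*d,(v-K[1,2])/K[1,1]*d,d],1)
    return (P-t.ravel())@R
N=["capillary_vial","strip_vial","small_carton","large_carton","holder_small_round","holder_large_round","holder_small_oblong","holder_large_oblong","timer","tally_counter"]
E
python3 - <<'E'
from h import *
s=state();print(s["t"],s["tool_pos"],s["ee_rot"],s["grip_width"])
for cam in("top","scene"):
    im,d=capture(cam);cv2.imwrite(f"pics/{cam}0.png",im)
    c=camera_info(cam);print(cam,-np.array(c["R"]).T@np.array(c["t"]).ravel())
    for n in N:
        for r in regions_of(cam,n)[:2]:
            m=r["mask"];P=pts(cam,d,m)
            if len(P)<10: print(n,r["score"],"few");continue
            z=np.percentile(P[:,2],95);T=P[P[:,2]>z-.006]
            b=cv2.minAreaRect((T[:,:2]*1000).astype(np.float32))
            print(n,round(r["score"],2),np.round(r["xy"]),len(P),"ztop",round(z,3),"rect",np.round(b[0]),np.round(b[1]),round(b[2]))
E
```

```text
pics
0.0 [ 0.17547649 -0.59948149  0.23065286] [-3.14032211e+00  9.44663987e-05  2.84741753e-01] 0.08504584344906876
top [ 0.20211515 -0.05775605  1.35956614]
capillary_vial 0.52 [377. 185.] 92 ztop 0.08 rect [ 528. -241.] [20. 22.] 46
strip_vial 0.63 [398. 217.] 292 ztop 0.11 rect [ 431. -302.] [39. 39.] 87
strip_vial 0.15 [338. 216.] 217 ztop 0.03 rect [ 430. -138.] [54. 30.] 87
small_carton 0.69 [173. 169.] 484 ztop 0.016 rect [572. 374.] [65. 65.] 16
small_carton 0.59 [337. 217.] 219 ztop 0.03 rect [ 430. -138.] [54. 30.] 87
large_carton 0.81 [428. 185.] 490 ztop 0.044 rect [ 532. -386.] [74. 46.] 75
holder_small_round 0.95 [174. 169.] 458 ztop 0.016 rect [573. 373.] [65. 65.] 15
holder_large_round 0.83 [217. 172.] 778 ztop 0.016 rect [562. 236.] [83. 82.] 5
holder_small_oblong 0.78 [173. 209.] 691 ztop 0.015 rect [444. 363.] [64. 92.] 15
holder_large_oblong 0.73 [231. 213.] 1015 ztop 0.015 rect [436. 191.] [111.  81.] 79
timer 0.91 [283. 221.] 433 ztop 0.021 rect [411.  37.] [57. 61.] 58
tally_counter 0.78 [452. 219.] 223 ztop 0.026 rect [ 439. -471.] [41. 44.] 70
scene [-0.51970927 -0.56202285  0.57411495]
capillary_vial 0.45 [390. 206.] 205 ztop 0.078 rect [ 527. -242.] [24. 20.] 20
strip_vial 0.7 [397. 220.] 649 ztop 0.107 rect [ 427. -304.] [40. 35.] 71
small_carton 0.71 [341. 218.] 278 ztop 0.027 rect [ 429. -140.] [56. 33.] 85
large_carton 0.67 [441. 222.] 637 ztop 0.041 rect [ 531. -387.] [78. 51.] 77
holder_large_round 0.61 [257. 184.] 330 ztop 0.014 rect [561. 235.] [87. 84.] 7
holder_large_oblong 0.74 [246. 198.] 463 ztop 0.013 rect [435. 188.] [115.  84.] 78
holder_large_oblong 0.23 [287. 214.] 356 ztop 0.019 rect [408.  36.] [62. 62.] 61
timer 0.64 [285. 212.] 321 ztop 0.019 rect [407.  37.] [62. 61.] 63
tally_counter 0.61 [465. 252.] 275 ztop 0.023 rect [ 436. -473.] [44. 43.] 14
```

```bash
python3 - <<'E'
import cv2
im=cv2.imread("pics/top0.png");cv2.imwrite("pics/top0c.png",cv2.resize(im[130:270,130:490],None,fx=2.2,fy=2.2,interpolation=cv2.INTER_CUBIC))
E
```

```text
(no output)
```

View pics/top0c.png

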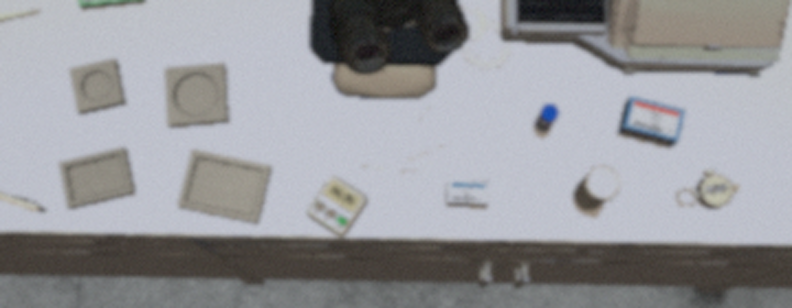

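View pics/scene0.png

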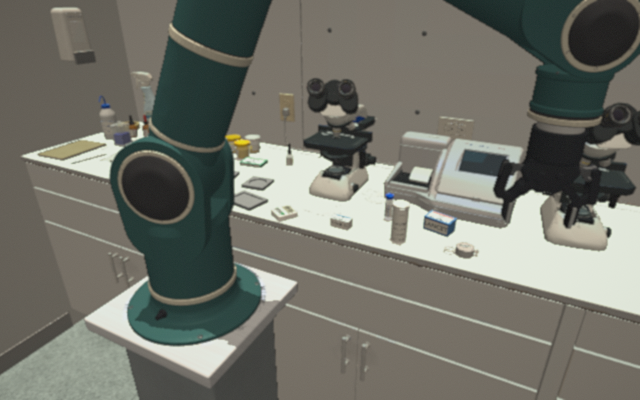

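The top view matches the networks. The four holders are on the left, in crop pixels (97,87), (197,95), (97,178) and (225,187). The timer is at (337,205), small carton (467,193), capillary vial (547,117), strip vial (600,185), large carton (652,120) and tally counter (717,190). The scene view shows the same layout, with the strip vial at (399,222) and the capillary vial at (389,207) behind it.

I'll start with the capillary vial.

```bash
cat > g.py <<'E'
import sys,json
from h import *
# waypoints x,y,z,yaw -> shift from present pose in tool axes; "/" starts new command
s=state();p=np.array(s["tool_pos"]);yaw=s["ee_rot"][2]
print("now",p.round(4),np.round(s["ee_rot"],3),"q",np.round(s["qpos"],2))
base=(p,yaw)
for a in sys.argv[1:]:
    w=np.array([float(v) for v in a.split(",")]);d=w[:3]-base[0];c,sn=np.cos(base[1]),np.sin(base[1])
    turn=-((w[3]-base[1]+np.pi)%(2*np.pi)-np.pi)
    print(a,"->",np.round([c*d[0]+sn*d[1],sn*d[0]-c*d[1],-d[2],turn],3),"|d|",np.linalg.norm(d).round(3))
    base=(w[:3],w[3])
E
python3 g.py .528,-.241,.20,1.5 .528,-.241,.03,1.5
```

```text
now [ 0.1756 -0.5998  0.2313] [-3.141  0.     0.285] q [ 1.24  0.42 -0.01  1.61  0.    1.11 -0.05]
.528,-.241,.20,1.5 -> [ 0.439 -0.245  0.031 -1.215] |d| 0.504
.528,-.241,.03,1.5 -> [ 0.    0.    0.17 -0.  ] |d| 0.17
```

>>> step_hand(plan=[{"d": [0.02,-0.01,0],"yaw": -0.1},{"d": [0.06,-0.033,0],"yaw": -0.25},{"d": [0.1,-0.056,0.005],"yaw": -0.4},{"d": [0.14,-0.08,0.01],"yaw": -0.55},{"d": [0.19,-0.106,0.015],"yaw": -0.7},{"d": [0.24,-0.134,0.02],"yaw": -0.85},{"d": [0.29,-0.162,0.025],"yaw": -1.0},{"d": [0.34,-0.19,0.03],"yaw": -1.1},{"d": [0.39,-0.218,0.031],"yaw": -1.18},{"d": [0.425,-0.237,0.031],"yaw": -1.215}], jaw=0.085, force=30)

```text
t: 2.1
tool_pos: [0.4995, -0.27, 0.2008]
ee_rot: [3.141, 0.0, 1.503]
contact_force: [1.0, -1.5, -0.4]
grip_width: 0.085
grip_force: 0.0
```

>>> step_hand(plan=[{}])

```text
t: 2.2
tool_pos: [0.5027, -0.2654, 0.2009]
ee_rot: [3.14, -0.002, 1.51]
contact_force: [-0.8, -0.6, -1.5]
grip_width: 0.0849
grip_force: 0.0
```

```bash
python3 g.py .528,-.241,.1,1.5 .528,-.241,.03,1.5
```

```text
now [ 0.5027 -0.2654  0.2009] [ 3.14e+00 -2.00e-03  1.51e+00] q [ 0.77  0.38 -0.42  1.78  0.17  1.02  0.22]
.528,-.241,.1,1.5 -> [0.026 0.024 0.101 0.01 ] |d| 0.107
.528,-.241,.03,1.5 -> [ 0.    0.    0.07 -0.  ] |d| 0.07
```

>>> step_hand(plan=[{"d": [0,0,0.03]},{"d": [0,0,0.06]},{"d": [0,0,0.06]},{"d": [0,0,0.06]}])

```text
t: 2.6
tool_pos: [0.4985, -0.2715, 0.1414]
ee_rot: [-3.141, -0.0, 1.5]
contact_force: [0.1, 0.7, 0.3]
grip_width: 0.0851
grip_force: 0.0
```

```bash
python3 g.py .528,-.241,.10,1.5 .528,-.241,.03,1.5;  python3 - <<'E'
from h import *
for cam in("top","scene"):
    im,d=capture(cam)
    for r in regions_of(cam,"capillary_vial")[:2]:
        P=pts(cam,d,r["mask"]);T=P[P[:,2]>np.percentile(P[:,2],95)-.006];print(cam,r["score"],r["xy"],len(P),T.mean(0),T.min(0),T.max(0))
E
```

```text
now [ 0.4985 -0.2715  0.1414] [-3.141 -0.     1.5  ] q [ 0.76  0.45 -0.4   1.83  0.21  0.91  0.19]
.528,-.241,.10,1.5 -> [ 0.033  0.027  0.041 -0.   ] |d| 0.059
.528,-.241,.03,1.5 -> [ 0.    0.    0.07 -0.  ] |d| 0.07
top 0.47 [377.1, 183.9] 93 [ 0.52878535 -0.24041363  0.07706189] [ 0.51633397 -0.2498075   0.07372076] [ 0.54041217 -0.22915394  0.08186369]
scene 0.73 [388.7, 206.3] 208 [ 0.52500083 -0.24285517  0.07571542] [ 0.51528916 -0.25294141  0.07111478] [ 0.5411085  -0.23223592  0.07910794]
```

>>> step_hand(plan=[{"d": [0.02,0.016,0]},{"d": [0.033,0.027,0.01]},{"d": [0.033,0.027,0.03]},{"d": [0.033,0.027,0.06]},{"d": [0.033,0.027,0.09]},{"d": [0.033,0.027,0.105]},{"d": [0.033,0.027,0.111]},{"d": [0.033,0.027,0.111]}])

```text
t: 3.6
tool_pos: [0.5279, -0.2406, 0.0301]
ee_rot: [3.141, -0.0, 1.5]
contact_force: [0.5, 0.4, 0.6]
grip_width: 0.0849
grip_force: 0.0
```

>>> step_hand(plan=[{},{},{},{},{},{}], jaw=0.015, force=30)

```text
t: 4.2
tool_pos: [0.5281, -0.2407, 0.0302]
ee_rot: [3.141, 0.0, 1.5]
contact_force: [-0.1, -0.7, 5.5]
grip_width: 0.0215
grip_force: 29.4
```

```bash
python3 g.py .528,-.241,.22,1.5 .38,-.18,.22,1.5 .38,.12,.22,1.5 .573,.373,.22,1.5 .573,.373,.04,1.5
```

```text
now [ 0.5281 -0.2407  0.0302] [3.141 0.    1.5  ] q [ 0.64  0.63 -0.35  1.85  0.31  0.72  0.05]
.528,-.241,.22,1.5 -> [-0.   -0.   -0.19 -0.  ] |d| 0.19
.38,-.18,.22,1.5 -> [ 0.05  -0.152 -0.    -0.   ] |d| 0.16
.38,.12,.22,1.5 -> [ 0.299 -0.021 -0.    -0.   ] |d| 0.3
.573,.373,.22,1.5 -> [ 0.266  0.175 -0.    -0.   ] |d| 0.318
.573,.373,.04,1.5 -> [ 0.    0.    0.18 -0.  ] |d| 0.18
```

>>> step_hand(plan=[{"d": [0,0,-0.02]},{"d": [0,0,-0.06]},{"d": [0,0,-0.1]},{"d": [0,0,-0.14]},{"d": [0.01,-0.03,-0.175]},{"d": [0.02,-0.07,-0.19]},{"d": [0.035,-0.11,-0.19]},{"d": [0.05,-0.14,-0.19]},{"d": [0.05,-0.152,-0.19]},{"d": [0.05,-0.152,-0.19]}])

```text
t: 5.2
tool_pos: [0.3785, -0.18, 0.2201]
ee_rot: [-3.142, 0.001, 1.499]
contact_force: [0.4, 0.0, 0.2]
grip_width: 0.0214
grip_force: 29.5
```

```bash
python3 g.py .38,-.18,.22,1.5 .38,.12,.22,1.5
```

```text
now [ 0.3785 -0.18    0.2201] [-3.142e+00  1.000e-03  1.499e+00] q [ 0.82  0.07 -0.47  2.09  0.04  0.98  0.26]
.38,-.18,.22,1.5 -> [ 0.     0.001  0.    -0.001] |d| 0.001
.38,.12,.22,1.5 -> [ 0.299 -0.021 -0.    -0.   ] |d| 0.3
```

>>> step_hand(plan=[{"d": [0.02,-0.001,0]},{"d": [0.055,-0.004,0]},{"d": [0.095,-0.007,0]},{"d": [0.14,-0.01,0]},{"d": [0.18,-0.013,0]},{"d": [0.22,-0.015,0]},{"d": [0.26,-0.018,0]},{"d": [0.29,-0.02,0]},{"d": [0.299,-0.021,0]},{"d": [0.299,-0.021,0]}])

```text
t: 6.2
tool_pos: [0.3804, 0.121, 0.2198]
ee_rot: [-3.141, -0.001, 1.502]
contact_force: [0.4, 0.1, 0.2]
grip_width: 0.0214
grip_force: 29.5
```

```bash
python3 g.py  .573,.373,.2,1.5
```

```text
now [0.3804 0.121  0.2198] [-3.141e+00 -1.000e-03  1.502e+00] q [ 0.43  0.05 -0.83  2.13  0.05  0.98 -0.49]
.573,.373,.2,1.5 -> [0.265 0.175 0.02  0.002] |d| 0.318
```

>>> step_hand(plan=[{"d": [0.025,0,0]},{"d": [0.06,0.01,0]},{"d": [0.1,0.03,0]},{"d": [0.135,0.055,0]},{"d": [0.17,0.085,0]},{"d": [0.2,0.115,0]},{"d": [0.23,0.145,0.01]},{"d": [0.255,0.165,0.02]},{"d": [0.265,0.175,0.02]},{"d": [0.265,0.175,0.02]}])

```text
t: 7.2
tool_pos: [0.5749, 0.3711, 0.1979]
ee_rot: [-3.14, 0.001, 1.499]
contact_force: [0.5, -1.3, -0.6]
grip_width: 0.0214
grip_force: 29.5
```

>>> step_hand(plan=[{}])

```text
t: 7.3
tool_pos: [0.5738, 0.3704, 0.199]
ee_rot: [-3.141, 0.001, 1.499]
contact_force: [-0.5, -0.5, -0.7]
grip_width: 0.0212
grip_force: 29.5
```

```bash
python3 g.py  .573,.373,.039,1.5; python3 - <<'E'
from h import *
for cam in("top","scene"):
    im,d=capture(cam); cv2.imwrite(f"pics/{cam}1.png",im)
    for n in("capillary_vial","holder_small_round"):
      for r in regions_of(cam,n)[:2]:
        P=pts(cam,d,r["mask"]);print(cam,n,r["score"],r["xy"],len(P),np.median(P,0),np.percentile(P,3,0),np.percentile(P,97,0))
E
```

```text
now [0.5738 0.3704 0.199 ] [-3.141e+00  1.000e-03  1.499e+00] q [-0.12  0.67 -0.76  1.46  0.48  1.2  -1.03]
.573,.373,.039,1.5 -> [ 0.003 -0.001  0.16  -0.001] |d| 0.16
```

>>> step_hand(plan=[{"d": [0.003,-0.001,0.03]},{"d": [0.003,-0.001,0.07]},{"d": [0.003,-0.001,0.11]},{"d": [0.003,-0.001,0.135]},{"d": [0.003,-0.001,0.145]},{"d": [0.003,-0.001,0.151]},{"d": [0.003,-0.001,0.156]},{"d": [0.003,-0.001,0.16]},{"d": [0.003,-0.001,0.162]},{"d": [0.003,-0.001,0.162]}])

```text
t: 8.6
tool_pos: [0.5726, 0.3749, 0.0381]
ee_rot: [3.141, -0.0, 1.5]
contact_force: [0.9, 0.3, -0.5]
grip_width: 0.0212
grip_force: 29.5
```

>>> step_hand(plan=[{},{}])

```text
t: 8.8
tool_pos: [0.5726, 0.375, 0.0382]
ee_rot: [3.141, -0.0, 1.5]
contact_force: [0.0, -0.3, 0.3]
grip_width: 0.0213
grip_force: 29.5
```

View pics/scene1.png

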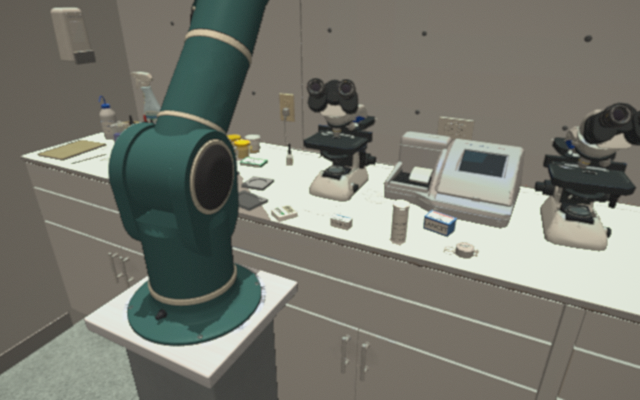

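The arm hides the small-round holder in the scene view. The vial has gone from its start place at (389,207). Next I lower the last few millimetres and watch the force.

>>> step_hand(plan=[{"d": [0,0,0.001]},{"d": [0,0,0.002]},{"d": [0,0,0.0025]},{"d": [0,0,0.0025]}])

```text
t: 9.2
tool_pos: [0.5726, 0.3751, 0.0362]
ee_rot: [3.141, -0.0, 1.5]
contact_force: [-3.8, -2.7, 12.1]
grip_width: 0.0212
grip_force: 30.1
```

>>> step_hand(plan=[{},{},{},{},{}], jaw=0.085)

```text
t: 9.7
tool_pos: [0.5724, 0.3748, 0.0352]
ee_rot: [-3.141, -0.0, 1.5]
contact_force: [-0.4, 0.0, -0.8]
grip_width: 0.0847
grip_force: 0.0
```

>>> step_hand(plan=[{"d": [0,0,-0.02]},{"d": [0,0,-0.06]},{"d": [0,0,-0.1]},{"d": [0,0,-0.14]},{"d": [0,-0.02,-0.17]},{"d": [-0.02,-0.05,-0.18]},{"d": [-0.05,-0.08,-0.18]},{"d": [-0.085,-0.11,-0.18]},{"d": [-0.12,-0.13,-0.18]},{"d": [-0.16,-0.16,-0.18]}])

```text
t: 10.7
tool_pos: [0.4008, 0.2259, 0.2161]
ee_rot: [3.141, -0.0, 1.5]
contact_force: [1.2, -0.3, 1.7]
grip_width: 0.0848
grip_force: 0.0
```

```bash
python3 g.py .38,.14,.22,1.5 .38,-.12,.22,1.5 .430,-.139,.12,1.5; python3 - <<'E'
from h import *
for cam in("top",):
    im,d=capture(cam); cv2.imwrite(f"pics/{cam}2.png",im)
    for n in("capillary_vial","holder_small_round","small_carton"):
      for r in regions_of(cam,n)[:2]:
        P=pts(cam,d,r["mask"]);T=P[P[:,2]>np.percentile(P[:,2],95)-.006];print(cam,n,r["score"],r["xy"],len(P),T.mean(0),T.min(0),T.max(0))
E
```

```text
now [0.4008 0.2259 0.2161] [ 3.141 -0.     1.5  ] q [ 0.25  0.23 -0.93  2.    0.22  1.01 -0.86]
.38,.14,.22,1.5 -> [-0.087 -0.015 -0.004  0.   ] |d| 0.088
.38,-.12,.22,1.5 -> [-0.259  0.018 -0.    -0.   ] |d| 0.26
.430,-.139,.12,1.5 -> [-0.015  0.051  0.1   -0.   ] |d| 0.113
top small_carton 0.58 [338.7, 217.2] 211 [ 0.43018764 -0.13815979  0.02735247] [ 0.41450632 -0.16467726  0.02445406] [ 0.44519535 -0.11159205  0.0342764 ]
```

>>> step_hand(plan=[{"d": [-0.03,-0.01,0]},{"d": [-0.07,-0.02,0]},{"d": [-0.12,-0.02,0]},{"d": [-0.17,-0.015,0]},{"d": [-0.22,-0.008,0]},{"d": [-0.265,-0.001,0]},{"d": [-0.31,0.002,0]},{"d": [-0.345,0.005,0.0]},{"d": [-0.37,0.005,0.03]},{"d": [-0.372,0.006,0.06]}], jaw=0.055)

```text
t: 11.9
tool_pos: [0.3826, -0.1473, 0.1553]
ee_rot: [3.139, 0.001, 1.498]
contact_force: [1.0, -0.2, -0.4]
grip_width: 0.0549
grip_force: 0.0
```

```bash
python3 g.py .429,-.149,.012,1.5
```

```text
now [ 0.3826 -0.1473  0.1553] [3.139e+00 1.000e-03 1.498e+00] q [ 0.83  0.17 -0.58  2.18  0.13  0.82  0.1 ]
.429,-.149,.012,1.5 -> [ 0.002  0.046  0.143 -0.002] |d| 0.151
```

>>> step_hand(plan=[{"d": [0.002,0.03,0.03]},{"d": [0.002,0.046,0.07]},{"d": [0.002,0.046,0.1]},{"d": [0.002,0.046,0.125]},{"d": [0.002,0.046,0.137]},{"d": [0.002,0.046,0.142]},{"d": [0.002,0.046,0.143]},{"d": [0.002,0.046,0.143]}])

```text
t: 12.7
tool_pos: [0.4279, -0.1463, 0.0132]
ee_rot: [3.14, 0.0, 1.5]
contact_force: [0.7, 0.1, 0.9]
grip_width: 0.055
grip_force: 0.0
```

>>> step_hand(plan=[{},{},{},{},{}], jaw=0.02, force=30)

```text
t: 13.2
tool_pos: [0.4276, -0.1465, 0.0132]
ee_rot: [3.14, 0.001, 1.5]
contact_force: [-2.2, 1.0, 12.1]
grip_width: 0.0293
grip_force: 28.7
```

```bash
python3 g.py .38,-.15,.2,1.5 .38,.15,.2,1.5
```

```text
now [ 0.4276 -0.1465  0.0132] [3.14e+00 1.00e-03 1.50e+00] q [ 0.64  0.51 -0.45  2.16  0.42  0.54 -0.19]
.38,-.15,.2,1.5 -> [-0.007 -0.047 -0.187 -0.   ] |d| 0.193
.38,.15,.2,1.5 -> [ 0.299 -0.021 -0.    -0.   ] |d| 0.3
```

>>> step_hand(plan=[{"d": [0,0,-0.02]},{"d": [0,0,-0.06]},{"d": [0,-0.01,-0.1]},{"d": [0,-0.03,-0.14]},{"d": [0.02,-0.047,-0.17]},{"d": [0.05,-0.05,-0.187]},{"d": [0.09,-0.053,-0.187]},{"d": [0.13,-0.056,-0.187]},{"d": [0.17,-0.058,-0.187]},{"d": [0.2,-0.06,-0.187]}])

```text
t: 14.2
tool_pos: [0.3812, 0.0596, 0.1999]
ee_rot: [3.14, 0.001, 1.501]
contact_force: [-0.2, -1.0, -1.1]
grip_width: 0.0293
grip_force: 31.2
```

```bash
python3 g.py .38,.15,.2,1.5 .446,.355,.1,1.83
```

```text
now [0.3812 0.0596 0.1999] [3.140e+00 1.000e-03 1.501e+00] q [ 0.61  0.06 -0.86  2.18  0.06  0.93 -0.35]
.38,.15,.2,1.5 -> [ 0.09  -0.008 -0.     0.001] |d| 0.09
.446,.355,.1,1.83 -> [ 0.209  0.051  0.1   -0.33 ] |d| 0.237
```

>>> step_hand(plan=[{"d": [0.03,0,0],"yaw": -0.03},{"d": [0.07,0,0],"yaw": -0.08},{"d": [0.12,0.005,0.01],"yaw": -0.14},{"d": [0.165,0.015,0.02],"yaw": -0.2},{"d": [0.21,0.025,0.04],"yaw": -0.26},{"d": [0.25,0.035,0.06],"yaw": -0.3},{"d": [0.28,0.042,0.08],"yaw": -0.33},{"d": [0.295,0.044,0.1],"yaw": -0.33},{"d": [0.299,0.044,0.12],"yaw": -0.33},{"d": [0.299,0.044,0.13],"yaw": -0.33}])

```text
t: 15.2
tool_pos: [0.4459, 0.353, 0.0681]
ee_rot: [-3.14, 0.0, 1.831]
contact_force: [-0.7, -1.1, -0.2]
grip_width: 0.0292
grip_force: 31.2
```

>>> step_hand(plan=[{}])

```text
t: 15.3
tool_pos: [0.4461, 0.352, 0.0686]
ee_rot: [-3.14, 0.001, 1.83]
contact_force: [0.5, -0.3, -0.0]
grip_width: 0.0291
grip_force: 31.2
```

```bash
python3 g.py .446,.355,.021,1.83
```

```text
now [0.4461 0.352  0.0686] [-3.14e+00  1.00e-03  1.83e+00] q [-0.12  0.67 -0.8   1.86  0.61  0.88 -0.96]
.446,.355,.021,1.83 -> [ 0.003  0.001  0.048 -0.   ] |d| 0.048
```

>>> step_hand(plan=[{"d": [0.003,0.001,0.015]},{"d": [0.003,0.001,0.03]},{"d": [0.003,0.001,0.04]},{"d": [0.003,0.001,0.045]},{"d": [0.003,0.001,0.048]},{"d": [0.003,0.001,0.0495]},{"d": [0.003,0.001,0.05]},{"d": [0.003,0.001,0.05]}])

```text
t: 16.1
tool_pos: [0.4469, 0.356, 0.0196]
ee_rot: [3.141, -0.0, 1.83]
contact_force: [0.6, 0.4, -0.8]
grip_width: 0.029
grip_force: 31.2
```

>>> step_hand(plan=[{},{},{},{}], jaw=0.06)

```text
t: 16.5
tool_pos: [0.4468, 0.3559, 0.0194]
ee_rot: [3.142, -0.0, 1.83]
contact_force: [0.3, 0.8, 0.7]
grip_width: 0.0602
grip_force: 0.0
```

>>> step_hand(plan=[{"d": [0,0,-0.02]},{"d": [0,0,-0.06]},{"d": [0,0,-0.11]},{"d": [0,0,-0.15]},{"d": [-0.03,-0.01,-0.18],"yaw": 0.05},{"d": [-0.06,-0.03,-0.19],"yaw": 0.1},{"d": [-0.1,-0.04,-0.19],"yaw": 0.15},{"d": [-0.14,-0.05,-0.19],"yaw": 0.22},{"d": [-0.18,-0.06,-0.19],"yaw": 0.28},{"d": [-0.22,-0.06,-0.19],"yaw": 0.33}])

```text
t: 17.5
tool_pos: [0.4443, 0.1261, 0.2095]
ee_rot: [3.141, 0.001, 1.498]
contact_force: [1.4, 0.5, 0.2]
grip_width: 0.0605
grip_force: 0.0
```

```bash
python3 - <<'E'
from h import *
for cam in("top",):
    im,d=capture(cam); cv2.imwrite("pics/top3.png",cv2.resize(im[130:270,130:330],None,fx=3.5,fy=3.5,interpolation=cv2.INTER_CUBIC))
    for n in("capillary_vial","small_carton","strip_vial","large_carton","timer"):
      for r in regions_of(cam,n)[:2]:
        P=pts(cam,d,r["mask"]);T=P[P[:,2]>np.percentile(P[:,2],95)-.006];b=cv2.minAreaRect((T[:,:2]*1000).astype(np.float32));print(cam,n,r["score"],r["xy"],len(P),T.mean(0),b)
E
python3 g.py .38,.15,.22,1.5
```

```text
top capillary_vial 0.45 [169.6, 164.2] 118 [0.57299054 0.37317312 0.08311102] ((573.4710693359375, 374.7046813964844), (21.778568267822266, 21.198665618896484), 6.99319314956665)
top small_carton 0.75 [170.2, 209.8] 264 [0.44523617 0.36455803 0.03359156] ((445.32470703125, 363.2806701660156), (31.470050811767578, 55.57793426513672), 16.997591018676758)
top strip_vial 0.87 [398.9, 216.6] 294 [ 0.43125261 -0.30248141  0.10613365] ((430.9273681640625, -301.91912841796875), (40.598724365234375, 40.71577453613281), 62.352725982666016)
top large_carton 0.78 [426.1, 184.8] 487 [ 0.53193152 -0.38563419  0.04104508] ((532.5970458984375, -386.17376708984375), (73.77769470214844, 45.9837532043457), 75.94758605957031)
now [0.4449 0.1287 0.2094] [ 3.141 -0.     1.501] q [ 0.46  0.25 -0.91  2.    0.24  1.   -0.64]
.38,.15,.22,1.5 -> [ 0.017 -0.066 -0.011  0.001] |d| 0.069
```

View pics/top3.png

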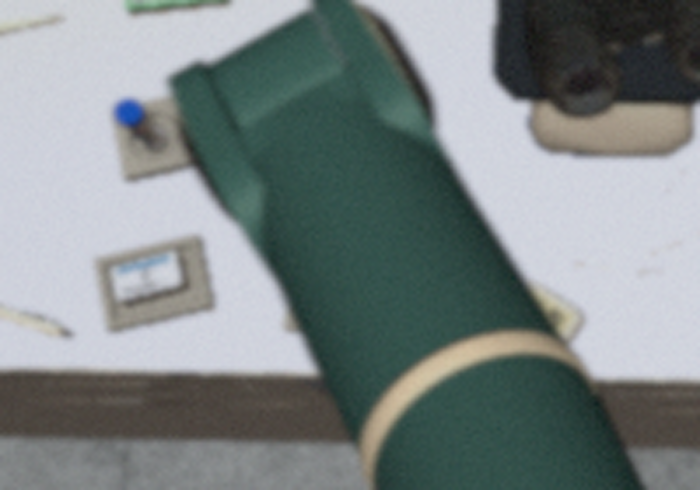

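Both are seated: the blue cap at (130,112) reads a top of 83 mm, and the carton at (148,275) reads 33 mm. Next is the large carton.

>>> step_hand(plan=[{"d": [0,-0.03,0]},{"d": [-0.005,-0.06,0]},{"d": [-0.03,-0.07,0]},{"d": [-0.075,-0.07,0]},{"d": [-0.125,-0.066,0]},{"d": [-0.175,-0.063,0]},{"d": [-0.225,-0.06,0]},{"d": [-0.27,-0.057,0]},{"d": [-0.31,-0.054,0]},{"d": [-0.34,-0.05,0]}], jaw=0.08)

```text
t: 18.8
tool_pos: [0.3712, -0.2093, 0.2092]
ee_rot: [-3.141, 0.0, 1.5]
contact_force: [1.4, 0.5, 0.3]
grip_width: 0.08
grip_force: 0.0
```

```bash
python3 g.py .532,-.386,.16,1.326
```

```text
now [ 0.3712 -0.2093  0.2092] [-3.141  0.     1.5  ] q [ 0.99  0.11 -0.58  2.09  0.08  0.96  0.3 ]
.532,-.386,.16,1.326 -> [-0.165  0.173  0.049  0.174] |d| 0.244
```

>>> step_hand(plan=[{"d": [-0.015,0.015,0],"yaw": 0.02},{"d": [-0.04,0.042,0],"yaw": 0.05},{"d": [-0.07,0.073,0],"yaw": 0.08},{"d": [-0.1,0.104,0],"yaw": 0.11},{"d": [-0.13,0.135,0],"yaw": 0.14},{"d": [-0.155,0.161,0.01],"yaw": 0.17},{"d": [-0.165,0.173,0.03],"yaw": 0.174},{"d": [-0.165,0.173,0.05],"yaw": 0.174},{"d": [-0.165,0.173,0.06],"yaw": 0.174}])

```text
t: 19.7
tool_pos: [0.5325, -0.3829, 0.1469]
ee_rot: [-3.139, -0.002, 1.328]
contact_force: [-0.2, 0.0, 0.1]
grip_width: 0.08
grip_force: 0.0
```

>>> step_hand(plan=[{}])

```text
t: 19.8
tool_pos: [0.532, -0.3831, 0.1479]
ee_rot: [-3.139, -0.001, 1.328]
contact_force: [1.2, -0.2, -0.3]
grip_width: 0.0799
grip_force: 0.0
```

```bash
python3 g.py .532,-.386,.016,1.326
```

```text
now [ 0.532  -0.3831  0.1479] [-3.139e+00 -1.000e-03  1.328e+00] q [ 0.89  0.6  -0.45  1.59  0.29  1.02  0.12]
.532,-.386,.016,1.326 -> [-0.003  0.001  0.132  0.002] |d| 0.132
```

>>> step_hand(plan=[{"d": [-0.003,0.001,0.03]},{"d": [-0.003,0.001,0.07]},{"d": [-0.003,0.001,0.1]},{"d": [-0.003,0.001,0.12]},{"d": [-0.003,0.001,0.129]},{"d": [-0.003,0.001,0.132]},{"d": [-0.003,0.001,0.132]}])

```text
t: 20.5
tool_pos: [0.5328, -0.3879, 0.0184]
ee_rot: [3.14, 0.0, 1.326]
contact_force: [0.4, -0.6, -0.2]
grip_width: 0.0804
grip_force: 0.0
```

>>> step_hand(plan=[{},{},{},{},{}], jaw=0.03, force=30)

```text
t: 21.0
tool_pos: [0.5326, -0.3881, 0.0183]
ee_rot: [3.141, 0.001, 1.326]
contact_force: [-2.0, 1.0, 6.4]
grip_width: 0.0446
grip_force: 30.7
```

```bash
python3 g.py .532,-.386,.21,1.326 .38,-.2,.21,1.37
```

```text
now [ 0.5326 -0.3881  0.0183] [3.141e+00 1.000e-03 1.326e+00] q [ 0.86  0.76 -0.39  1.64  0.37  0.81  0.06]
.532,-.386,.21,1.326 -> [ 0.002 -0.001 -0.192 -0.   ] |d| 0.192
.38,-.2,.21,1.37 -> [ 0.144 -0.193 -0.    -0.044] |d| 0.24
```

>>> step_hand(plan=[{"d": [0,0,-0.02]},{"d": [0,0,-0.06]},{"d": [0,0,-0.1]},{"d": [0,0,-0.14]},{"d": [0.015,-0.02,-0.175]},{"d": [0.04,-0.05,-0.192]},{"d": [0.07,-0.09,-0.192],"yaw": -0.01},{"d": [0.095,-0.128,-0.192],"yaw": -0.02},{"d": [0.12,-0.165,-0.192],"yaw": -0.03},{"d": [0.145,-0.193,-0.192],"yaw": -0.04}])

```text
t: 22.0
tool_pos: [0.3782, -0.199, 0.2094]
ee_rot: [-3.141, 0.001, 1.366]
contact_force: [1.0, 1.0, -0.0]
grip_width: 0.0444
grip_force: 31.3
```

```bash
python3 g.py .38,-.2,.21,1.37 .38,.1,.21,1.37 .436,.19,.15,1.37
```

```text
now [ 0.3782 -0.199   0.2094] [-3.141e+00  1.000e-03  1.366e+00] q [ 0.97  0.12 -0.59  2.09  0.08  0.96  0.13]
.38,-.2,.21,1.37 -> [-0.001  0.002 -0.001 -0.004] |d| 0.002
.38,.1,.21,1.37 -> [ 0.294 -0.06  -0.    -0.   ] |d| 0.3
.436,.19,.15,1.37 -> [ 0.099  0.037  0.06  -0.   ] |d| 0.122
```

>>> step_hand(plan=[{"d": [0.02,-0.004,0]},{"d": [0.06,-0.012,0]},{"d": [0.105,-0.021,0]},{"d": [0.155,-0.031,0]},{"d": [0.205,-0.041,0]},{"d": [0.255,-0.051,0]},{"d": [0.3,-0.058,0]},{"d": [0.34,-0.05,0]},{"d": [0.37,-0.035,0.02]},{"d": [0.388,-0.023,0.04]}])

```text
t: 23.0
tool_pos: [0.4377, 0.1867, 0.1692]
ee_rot: [3.14, -0.001, 1.367]
contact_force: [-0.8, -0.2, -0.9]
grip_width: 0.0443
grip_force: 31.3
```

>>> step_hand(plan=[{}])

```text
t: 23.1
tool_pos: [0.4366, 0.1861, 0.1674]
ee_rot: [-3.138, -0.001, 1.368]
contact_force: [-1.0, -0.8, -0.3]
grip_width: 0.0443
grip_force: 31.2
```

```bash
python3 g.py .436,.19,.026,1.37
```

```text
now [0.4366 0.1861 0.1674] [-3.138e+00 -1.000e-03  1.368e+00] q [ 0.31  0.35 -0.91  2.02  0.35  0.93 -0.98]
.436,.19,.026,1.37 -> [ 0.004 -0.001  0.141 -0.002] |d| 0.141
```

>>> step_hand(plan=[{"d": [0.004,-0.001,0.03]},{"d": [0.004,-0.001,0.07]},{"d": [0.004,-0.001,0.105]},{"d": [0.004,-0.001,0.125]},{"d": [0.004,-0.001,0.133]},{"d": [0.004,-0.001,0.138]},{"d": [0.004,-0.001,0.141]},{"d": [0.004,-0.001,0.142]},{"d": [0.004,-0.001,0.142]}])

```text
t: 24.0
tool_pos: [0.4368, 0.1884, 0.0279]
ee_rot: [3.141, -0.0, 1.366]
contact_force: [-0.4, 0.4, -0.7]
grip_width: 0.0443
grip_force: 31.2
```

>>> step_hand(plan=[{"d": [0,0,0.0005]},{"d": [0,0,0.001]}])

```text
t: 24.2
tool_pos: [0.4366, 0.1884, 0.0266]
ee_rot: [3.141, -0.0, 1.366]
contact_force: [-0.1, 0.1, -0.1]
grip_width: 0.0446
grip_force: 31.2
```

>>> step_hand(plan=[{"d": [0,0,0.001]},{"d": [0,0,0.002]},{"d": [0,0,0.002]}])

```text
t: 24.5
tool_pos: [0.4364, 0.1884, 0.0243]
ee_rot: [-3.141, 0.0, 1.366]
contact_force: [0.7, -0.1, -0.4]
grip_width: 0.0443
grip_force: 31.3
```

>>> step_hand(plan=[{},{},{},{}], jaw=0.075)

```text
t: 24.9
tool_pos: [0.4364, 0.1884, 0.0243]
ee_rot: [-3.141, -0.0, 1.366]
contact_force: [0.1, -1.0, -0.2]
grip_width: 0.0751
grip_force: 0.0
```

>>> step_hand(plan=[{"d": [0,0,-0.02]},{"d": [0,0,-0.06]},{"d": [0,0,-0.11]},{"d": [0,0,-0.15]},{"d": [0,-0.02,-0.18]},{"d": [0,-0.04,-0.2]},{"d": [-0.02,-0.055,-0.2]},{"d": [-0.06,-0.055,-0.2]},{"d": [-0.11,-0.05,-0.2]},{"d": [-0.16,-0.045,-0.2]}])

```text
t: 25.9
tool_pos: [0.3592, 0.0399, 0.2246]
ee_rot: [3.14, 0.0, 1.367]
contact_force: [2.3, -0.4, -0.3]
grip_width: 0.0753
grip_force: 0.0
```

```bash
python3 g.py .38,-.2,.22,1.5 .43,-.302,.2,1.5
```

```text
now [0.3592 0.0399 0.2246] [3.14  0.    1.367] q [ 0.74 -0.06 -0.89  2.19 -0.06  0.99 -0.32]
.38,-.2,.22,1.5 -> [-0.231  0.069  0.005 -0.133] |d| 0.241
.43,-.302,.2,1.5 -> [-0.098  0.057  0.02  -0.   ] |d| 0.115
```

>>> step_hand(plan=[{"d": [-0.02,0.005,0]},{"d": [-0.06,0.016,0]},{"d": [-0.105,0.03,0]},{"d": [-0.15,0.045,0]},{"d": [-0.195,0.062,0]},{"d": [-0.235,0.083,0]},{"d": [-0.27,0.105,0]},{"d": [-0.3,0.125,0]},{"d": [-0.32,0.139,0.005]},{"d": [-0.32,0.139,0.01]}], jaw=0.085)

```text
t: 26.9
tool_pos: [0.4312, -0.3028, 0.2136]
ee_rot: [3.142, -0.0, 1.363]
contact_force: [0.3, 0.9, -0.8]
grip_width: 0.0851
grip_force: 0.0
```

>>> step_hand(plan=[{}])

```text
t: 27.0
tool_pos: [0.4304, -0.2997, 0.2133]
ee_rot: [-3.14, -0.001, 1.366]
contact_force: [-0.7, 0.7, -0.3]
grip_width: 0.0849
grip_force: 0.0
```

```bash
python3 g.py .43,-.303,.07,1.4; python3 - <<'E'
from h import *
for cam in("scene","top"):
    im,d=capture(cam)
    if cam=="scene":cv2.imwrite("pics/scene4.png",cv2.resize(im[150:270,330:490],None,fx=5,fy=5,interpolation=cv2.INTER_CUBIC))
    for n in("strip_vial","large_carton"):
      for r in regions_of(cam,n)[:2]:
        P=pts(cam,d,r["mask"]);T=P[P[:,2]>np.percentile(P[:,2],95)-.006];b=cv2.minAreaRect((T[:,:2]*1000).astype(np.float32));print(cam,n,r["score"],r["xy"],len(P),T.mean(0),b)
E
```

```text
now [ 0.4304 -0.2997  0.2133] [-3.140e+00 -1.000e-03  1.366e+00] q [ 1.    0.3  -0.54  1.87  0.18  1.02  0.19]
.43,-.303,.07,1.4 -> [-0.003  0.     0.143 -0.034] |d| 0.143
scene strip_vial 0.6 [398.9, 220.6] 654 [ 0.42551102 -0.30536978  0.10561497] ((429.28399658203125, -305.9985656738281), (37.6086540222168, 42.90565490722656), 70.6814956665039)
scene large_carton 0.75 [247.3, 191.3] 458 [0.43262565 0.18539853 0.04573443] ((435.64306640625, 187.08514404296875), (81.6259536743164, 49.39192199707031), 77.03720092773438)
top strip_vial 0.45 [395.2, 217.2] 164 [ 0.42487792 -0.28102682  0.16438887] ((387.727783203125, -251.20262145996094), (22.221939086914062, 155.18057250976562), 48.86453628540039)
top large_carton 0.83 [231.2, 211.9] 496 [0.43669265 0.18801784 0.0470367 ] ((437.31982421875, 188.96060180664062), (75.08027648925781, 45.400123596191406), 78.61459350585938)
top large_carton 0.65 [170.1, 207.9] 211 [0.44409081 0.36308708 0.03299816] ((444.7239074707031, 362.62677001953125), (28.1130428314209, 54.94670486450195), 15.318548202514648)
```

View pics/scene4.png

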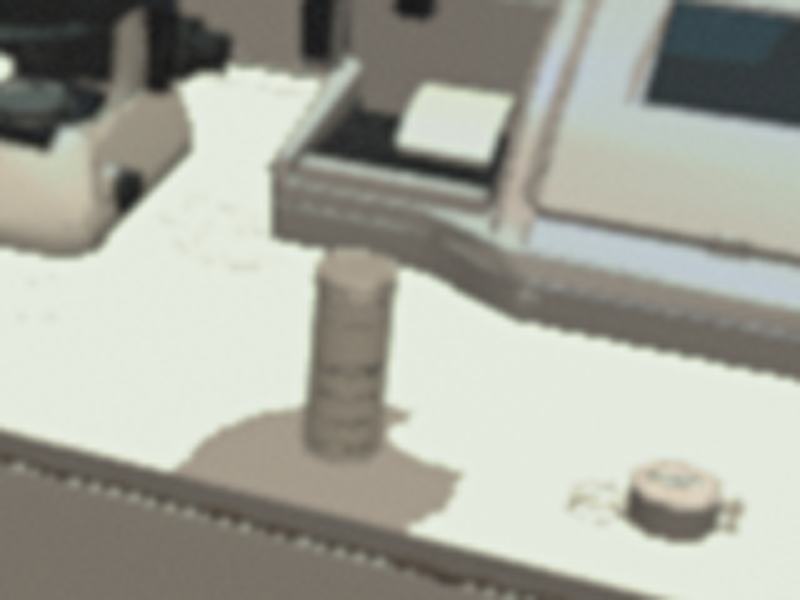

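The large carton is seated: centre (437,188) mm, top at 46 mm. The strip vial stands upright at crop (352,355) with no hinge on the side facing the camera. I'll check the hinge direction in the first top picture.

```bash
python3 - <<'E'
import cv2
im=cv2.imread("pics/top0.png");cv2.imwrite("pics/z.png",cv2.resize(im[196:236,378:418],None,fx=12,fy=12,interpolation=cv2.INTER_CUBIC))
E
```

```text
(no output)
```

View pics/z.png

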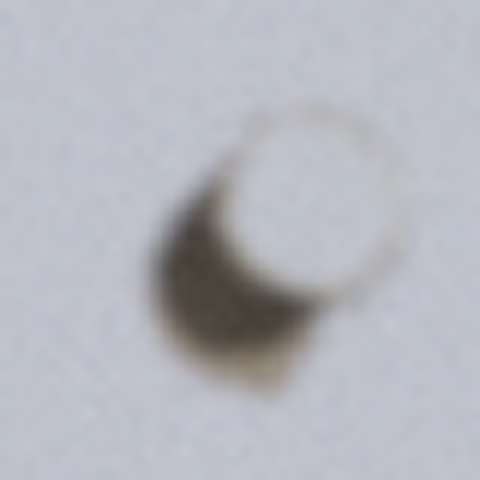

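The lid is round at (310,205). The shadow bump at (275,385) puts the hinge roughly along −x, so I'll close the fingers across y at yaw ≈0.33.

>>> step_hand(plan=[{"yaw": 0.1},{"yaw": 0.25},{"yaw": 0.4},{"yaw": 0.55},{"d": [0,0,0.01],"yaw": 0.7},{"d": [0,0,0.03],"yaw": 0.82},{"d": [0,0,0.05],"yaw": 0.94},{"d": [0,0,0.06],"yaw": 1.0},{"d": [0,0,0.06],"yaw": 1.036},{"d": [0,0,0.06],"yaw": 1.036}])

```text
t: 28.3
tool_pos: [0.4309, -0.2999, 0.1544]
ee_rot: [-3.142, 0.0, 0.33]
contact_force: [0.8, 0.1, 0.5]
grip_width: 0.0848
grip_force: 0.0
```

>>> step_hand(plan=[{}])

```text
t: 28.4
tool_pos: [0.431, -0.3001, 0.1547]
ee_rot: [3.141, -0.0, 0.331]
contact_force: [0.1, 0.0, 0.7]
grip_width: 0.0849
grip_force: 0.0
```

```bash
python3 g.py .43,-.303,.069,.33
```

```text
now [ 0.431  -0.3001  0.1547] [ 3.141 -0.     0.331] q [ 0.84  0.35 -0.35  1.92  0.15  0.89 -0.82]
.43,-.303,.069,.33 -> [-0.002  0.002  0.086  0.001] |d| 0.086
```

>>> step_hand(plan=[{"d": [-0.002,0.002,0.02]},{"d": [-0.002,0.002,0.045]},{"d": [-0.002,0.002,0.065]},{"d": [-0.002,0.002,0.078]},{"d": [-0.002,0.002,0.085]},{"d": [-0.002,0.002,0.086]},{"d": [-0.002,0.002,0.086]}])

```text
t: 29.1
tool_pos: [0.4299, -0.3029, 0.0688]
ee_rot: [3.141, -0.0, 0.33]
contact_force: [0.6, -0.9, -0.1]
grip_width: 0.085
grip_force: 0.0
```

>>> step_hand(plan=[{},{},{},{},{}], jaw=0.03, force=30)

```text
t: 29.6
tool_pos: [0.4299, -0.3029, 0.0688]
ee_rot: [3.141, -0.001, 0.33]
contact_force: [-0.7, 0.4, 4.9]
grip_width: 0.0422
grip_force: 29.6
```

>>> step_hand(plan=[{"d": [0,0,-0.01]},{"d": [0,0,-0.03]},{"d": [0,0,-0.06]},{"d": [0,0,-0.09]},{"d": [0,0,-0.12]},{"d": [0,0,-0.14]},{"d": [0,0,-0.15]}])

```text
t: 30.3
tool_pos: [0.43, -0.303, 0.2207]
ee_rot: [3.139, -0.001, 0.33]
contact_force: [0.1, 0.2, -0.4]
grip_width: 0.0422
grip_force: 30.5
```

```bash
python3 g.py .38,-.2,.22,.6 .38,.12,.22,1.2
```

```text
now [ 0.43   -0.303   0.2207] [ 3.139e+00 -1.000e-03  3.300e-01] q [ 0.86  0.27 -0.36  1.86  0.11  1.03 -0.79]
.38,-.2,.22,.6 -> [-0.014 -0.114  0.001 -0.27 ] |d| 0.114
.38,.12,.22,1.2 -> [ 0.181 -0.264 -0.    -0.6  ] |d| 0.32
```

>>> step_hand(plan=[{"d": [-0.005,-0.02,0],"yaw": -0.04},{"d": [-0.01,-0.05,0],"yaw": -0.1},{"d": [-0.014,-0.085,0],"yaw": -0.16},{"d": [-0.012,-0.12,0],"yaw": -0.22},{"d": [0,-0.155,0],"yaw": -0.3},{"d": [0.01,-0.19,0],"yaw": -0.38},{"d": [0.022,-0.225,0],"yaw": -0.46},{"d": [0.034,-0.258,0],"yaw": -0.54},{"d": [0.045,-0.288,0],"yaw": -0.6},{"d": [0.051,-0.303,0],"yaw": -0.62}])

```text
t: 31.3
tool_pos: [0.3793, 0.0026, 0.2183]
ee_rot: [-3.142, 0.0, 0.954]
contact_force: [-0.1, -0.5, 0.4]
grip_width: 0.0426
grip_force: 30.5
```

```bash
python3 g.py .38,.13,.22,1.3 .562,.236,.22,1.3
```

```text
now [0.3793 0.0026 0.2183] [-3.142  0.     0.954] q [ 0.61 -0.   -0.69  2.17 -0.    0.97 -0.7 ]
.38,.13,.22,1.3 -> [ 0.104 -0.073 -0.002 -0.346] |d| 0.127
.562,.236,.22,1.3 -> [ 0.151  0.147 -0.    -0.   ] |d| 0.211
```

>>> step_hand(plan=[{}])

```text
t: 31.4
tool_pos: [0.3796, 0.0019, 0.2183]
ee_rot: [-3.141, 0.0, 0.953]
contact_force: [0.1, -0.7, -0.3]
grip_width: 0.0425
grip_force: 30.5
```

```bash
python3 g.py .38,.13,.22,1.3 .562,.236,.22,1.3
```

```text
now [0.3796 0.0019 0.2183] [-3.141  0.     0.953] q [ 0.61 -0.   -0.69  2.17 -0.    0.97 -0.7 ]
.38,.13,.22,1.3 -> [ 0.105 -0.074 -0.002 -0.347] |d| 0.128
.562,.236,.22,1.3 -> [ 0.151  0.147 -0.    -0.   ] |d| 0.211
```

>>> step_hand(plan=[{"d": [0.015,-0.01,0],"yaw": -0.05},{"d": [0.045,-0.03,0],"yaw": -0.12},{"d": [0.08,-0.053,0],"yaw": -0.19},{"d": [0.115,-0.076,0],"yaw": -0.26},{"d": [0.145,-0.094,0],"yaw": -0.32},{"d": [0.163,-0.104,0],"yaw": -0.35},{"d": [0.167,-0.106,0],"yaw": -0.35}])

```text
t: 32.1
tool_pos: [0.3907, 0.1997, 0.2181]
ee_rot: [-3.14, -0.001, 1.303]
contact_force: [-0.2, -1.1, -1.3]
grip_width: 0.0426
grip_force: 30.5
```

```bash
python3 g.py .562,.236,.2,1.3
```

```text
now [0.3907 0.1997 0.2181] [-3.140e+00 -1.000e-03  1.303e+00] q [ 0.3   0.17 -0.92  2.04  0.16  1.   -0.96]
.562,.236,.2,1.3 -> [0.08  0.156 0.018 0.003] |d| 0.176
```

>>> step_hand(plan=[{"d": [0.01,0.02,0]},{"d": [0.028,0.055,0]},{"d": [0.046,0.09,0]},{"d": [0.063,0.122,0.01]},{"d": [0.075,0.146,0.02]},{"d": [0.08,0.156,0.03]},{"d": [0.08,0.156,0.04]},{"d": [0.08,0.156,0.05]}])

```text
t: 32.9
tool_pos: [0.5616, 0.2327, 0.1674]
ee_rot: [-3.141, 0.001, 1.299]
contact_force: [-0.7, 0.2, -0.4]
grip_width: 0.0425
grip_force: 30.6
```

>>> step_hand(plan=[{}])

```text
t: 33.0
tool_pos: [0.5611, 0.2325, 0.1671]
ee_rot: [-3.14, 0.001, 1.3]
contact_force: [-0.1, -0.4, 0.1]
grip_width: 0.0422
grip_force: 30.6
```

```bash
python3 g.py .562,.236,.078,1.3; python3 - <<'E'
from h import *
im,d=capture("top");cv2.imwrite("pics/top5.png",cv2.resize(im[130:270,130:330],None,fx=3.5,fy=3.5,interpolation=cv2.INTER_CUBIC))
for n in("strip_vial","holder_large_round"):
  for r in regions_of("top",n)[:2]:
    P=pts("top",d,r["mask"]);print(n,r["score"],r["xy"],len(P),np.median(P,0),P.min(0),P.max(0))
E
```

```text
now [0.5611 0.2325 0.1671] [-3.14e+00  1.00e-03  1.30e+00] q [ 0.12  0.57 -0.77  1.7   0.44  1.06 -1.07]
.562,.236,.078,1.3 -> [ 0.004 -0.     0.089 -0.   ] |d| 0.089
```

>>> step_hand(plan=[{"d": [0.004,0,0.02]},{"d": [0.004,0,0.045]},{"d": [0.004,0,0.065]},{"d": [0.004,0,0.077]},{"d": [0.004,0,0.084]},{"d": [0.004,0,0.089]},{"d": [0.004,0,0.091]},{"d": [0.004,0,0.0925]},{"d": [0.004,0,0.0925]}])

```text
t: 34.05
tool_pos: [0.5636, 0.2372, 0.0761]
ee_rot: [3.141, -0.0, 1.3]
contact_force: [0.6, 0.7, 0.5]
grip_width: 0.0425
grip_force: 30.6
```

>>> step_hand(plan=[{"d": [0,0,0.0005]},{"d": [0,0,0.0005]}])

```text
t: 34.25
tool_pos: [0.5635, 0.2372, 0.0755]
ee_rot: [3.141, -0.0, 1.3]
contact_force: [-0.5, -0.6, -0.8]
grip_width: 0.0422
grip_force: 30.6
```

>>> step_hand(plan=[{"d": [0,0,0.0007]},{"d": [0,0,0.001]}])

```text
t: 34.45
tool_pos: [0.5638, 0.2374, 0.0748]
ee_rot: [3.141, -0.001, 1.3]
contact_force: [-0.6, -0.7, 8.2]
grip_width: 0.0423
grip_force: 30.9
```

>>> step_hand(plan=[{},{},{},{},{}], jaw=0.085)

```text
t: 34.95
tool_pos: [0.5634, 0.2371, 0.0743]
ee_rot: [-3.141, 0.0, 1.3]
contact_force: [-0.1, -0.7, -0.0]
grip_width: 0.0848
grip_force: 0.0
```

>>> step_hand(plan=[{"d": [0,0,-0.015]},{"d": [0,0,-0.05]},{"d": [0,0,-0.09]},{"d": [0,0,-0.13]},{"d": [0,-0.02,-0.16]},{"d": [0,-0.05,-0.165]},{"d": [0,-0.09,-0.165]},{"d": [-0.02,-0.13,-0.165]},{"d": [-0.05,-0.16,-0.165]},{"d": [-0.09,-0.17,-0.165]}])

```text
t: 35.95
tool_pos: [0.3727, 0.1971, 0.2396]
ee_rot: [3.141, 0.0, 1.304]
contact_force: [1.5, 0.1, 2.1]
grip_width: 0.0854
grip_force: 0.0
```

>>> step_hand(plan=[{"d": [-0.03,0,0]},{"d": [-0.08,0,0]},{"d": [-0.13,0,0]},{"d": [-0.18,0,0]},{"d": [-0.23,0.02,0]},{"d": [-0.26,0.03,0]},{"d": [-0.26,0.03,0]}])

```text
t: 36.65
tool_pos: [0.3348, -0.0657, 0.24]
ee_rot: [3.141, -0.0, 1.295]
contact_force: [0.4, 0.7, 0.3]
grip_width: 0.0849
grip_force: 0.0
```

```bash
python3 - <<'E'
from h import *
im,d=capture("top");cv2.imwrite("pics/top6.png",cv2.resize(im[130:270,130:490],None,fx=2.2,fy=2.2,interpolation=cv2.INTER_CUBIC))
for n in N[:4]+N[8:]:
  for r in regions_of("top",n)[:2]:
    P=pts("top",d,r["mask"]);T=P[P[:,2]>np.percentile(P[:,2],95)-.006];b=cv2.minAreaRect((T[:,:2]*1000).astype(np.float32));print(n,r["score"],r["xy"],len(P),T.mean(0).round(4),np.round(b[0]),np.round(b[1]),round(b[2]))
E
```

```text
strip_vial 0.91 [213.8, 167.7] 316 [0.5653 0.2375 0.113 ] [565. 238.] [39. 40.] 54
small_carton 0.72 [170.5, 208.9] 243 [0.4449 0.3631 0.0327] [445. 363.] [30. 56.] 16
small_carton 0.6 [213.3, 167.6] 323 [0.5658 0.237  0.1129] [566. 238.] [40. 41.] 54
large_carton 0.87 [230.3, 210.5] 467 [0.4371 0.1884 0.0471] [438. 189.] [76. 45.] 78
timer 0.67 [278.2, 223.5] 210 [0.3977 0.0442 0.1125] [368.  36.] [153.  42.] 19
timer 0.53 [229.6, 212.2] 421 [0.4361 0.1862 0.0473] [437. 188.] [72. 44.] 79
tally_counter 0.75 [453.5, 219.9] 219 [ 0.4401 -0.4716  0.0223] [ 440. -471.] [44. 42.] 60
```

View pics/top6.png

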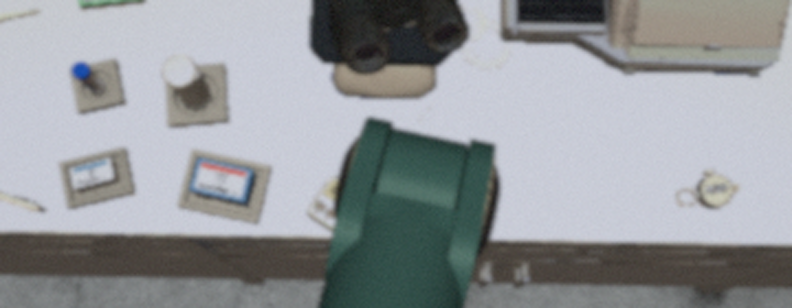

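All four are seated: capillary vial at (82,72), strip vial at (182,70), small carton at (93,173) and large carton at (222,178). Their heights match the recess floor. The timer at (322,205) and tally counter at (717,190) are where they started, and the arm is clear.

>>> step_hand(plan=[{},{},{}], quiet=true)

```text
ok
```

```bash
python3 -c "from station import close_job;print(close_job())"
```

```text
the job is handed in; nothing more can be done
None
```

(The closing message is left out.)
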